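Start and close a filler cap by its thread drop

TASK

One of the two oil reservoirs has its cap only standing loosely on the neck. Grip that cap by its bar, turn it back (counter-clockwise seen from above) until its ears drop into the gaps of the rim, then turn it forward (clockwise) until the ears are home at the end of the thread, and let go. Never turn it forward while it still stands on the rim, and leave the shut reservoir alone.

Things in the scene. Friction and masses are not known exactly. Their poses are not given: they have to be found in the camera images.
- open_tank: round grey reservoir fixed to the bench, 100 mm across, aluminium neck on top (92 mm across), rim 75 mm above the bench; origin at the centre of its underside, z up. The rim's inner lip has three gaps, each 50 degrees wide, centred at 0, 120 and 240 degrees counter-clockwise from its x axis. It looks like the other reservoir, but its cap stands 17 mm higher
- open_mouth (a point): centre of the open neck at rim height; axes as open_tank. Lip: inner radius 26 mm; neck wall inside it: radius 40 mm. Clockwise of each gap the lip is the thread: 40 degrees long, 4 to 5.5 mm thick, free below; then a solid end stop that halts an ear's middle 57 degrees clockwise of the gap's middle. Neck floor 27 mm below the rim
- cap: loose grey plastic cap, 100 to 170 g, standing on the open rim by its three ears; origin on its axis at the underside of the ears, z up. Ears at 0, 120, 240 degrees from its x axis, 8 mm wide, 6 mm thick, out to radius 36 mm. The plug below, 44 mm across, 10 mm long, has 4 mm play inside the lip. At the start its x axis is 42 to 60 degrees clockwise of the reservoir's x axis
- cap_grip (a point): on the cap's axis, 43 mm above the underside of the ears, in the grip bar; axes as cap. The bar is 44 mm long along x, 14 mm thick along y; its top is 15 mm above this point, its foot 33 mm below
- cap_ear (a point): on the cap's ear at its x axis, 34 mm from the cap's axis. With the ears over the gaps (within 12 degrees) the cap sinks 17 mm until the plug meets the neck floor; a cap held in a gripper does not fall and must be lowered. Down there the ears pass under the lip with about 5 mm to spare in height and the cap turns 57 degrees clockwise to the stop
- shut_tank: the other reservoir, same shape and size, fixed, its like cap (fixed too) already down and home, top of the bar 116 mm above the bench; origin at the centre of its underside

How it is judged:
By the outcome, as a careful person would: the job done as asked, in the order asked, and still so for the second after the job is handed in, with the robot touching nothing.
It also fails if it takes over 32 s, if anything falls off the work surface, if the arm or the gripper's body presses on something with over 40 N, if the wrist force passes 120 N, or if a joint passes its speed limit or range.

ROBOT

A 7-joint arm with a two-finger parallel gripper is mounted at the origin on the work surface; the furniture and walls round the work are solid. World frame = base frame: x ahead of the robot, y to its left, z up, the work surface at z = 0. Lengths are in m, angles in rad, forces in N, time in s.
With the tool pointing down it reaches from about 0.4 to 0.875 m from the base axis. Payload 4.4 kg.
Tool frame: the origin (TCP) lies at the very end of the fingers, on their centre line; the grasp point (between the pads) lies 19 mm behind it (arm.grip_point_offset is the distance from the TCP to the grasp point, in m); y points along the fingers, x is the direction in which the jaws open and shut, and the axes are right-handed (so a half turn about y gives the same grasp; the last joint's range is limited). The gripper opens to 85 mm and grips with 20 to 120 N. Pads are 22 mm wide; open, the fingers measure 114 mm over their backs; the gripper's body (76 mm by 85 mm) begins 54 mm behind the grasp point. The pads swing forward as they close: fully open they stand 13 mm farther back than shut.
Start: joints at [1.051, 0.628, 0.038, 1.517, -0.027, 0.996, -0.02], TCP at [0.285, -0.584, 0.231] pointing down, gripper open.
Joint ranges: [-3.06, 3.06], [-0.37, 2.12], [-1.25, 1.32], [0.18, 2.47], [-1.1, 4.24], [0.23, 1.98], [-2.94, 2.94]. Speed limits (rad/s): [2.57, 2.57, 3.14, 3.14, 3.14, 3.14, 3.14].

INTERFACE

Orientations are given as a 3x3 rotation matrix whose columns are the frame's x, y, z axes.
In Python, from workcell import arm, eyes, workorder gives the robot as it stands.
- The arm moves only by the tool send_rows, never from a script. Its argument "deltas" is one flat list of numbers, 5 for each row, row after row: the opening, from 0 (shut) to 1 (fully open), then the shift along the tool's x, y, z in mm, then the turn about the tool's y in rad. A call has 1 to 8 rows; each row is the pose to reach, as a shift and turn from the pose commanded when the call began, along the tool's axes at that moment; what a row does not reach only later rows make up. A row lasts 1/12 s, in which the tool goes at most 41.7 mm and 7.16 degrees, less where a joint would pass 70% of its speed; a pose out of reach is approached as far as the arm can. A call with a gripper value outside its range is refused whole. The fingers move at their own pace and stop on an object; "squeeze" is the grip in N (left out, the last holds). Time passes only in rows, so rows that repeat a pose let the fingers close. It gives the time, the measured TCP pose, the force and the opening at its end, in the units of the state.
- arm.get_state(): the state, without advancing time (a new reading comes with each control period).
- eyes.capture(name): name is "side" or "top" or "wrist"; returns (picture, depth): 384x512x3 uint8, red, green, blue; 384x512 float32, m along the optical axis (not along the pixel's ray), 0 where there is no reading.
- eyes.camera_model(name): a dict with "camera_matrix" (3x3 intrinsics, pixels), "dist" ([k1, k2, p1, p2, k3] as OpenCV has them; the pictures are not rectified), "position" and "attitude" of the camera in the world. Camera axes: x right, y down, z forward; pixel columns grow to the right and rows downward; lengths in m; the calibration is good to about 2 mm. A picture is of the moment at which its call begins: read the wrist's pose just before it. camera_model takes no time and is no camera call; for the wrist camera it gives the pose at the moment of the call.
- workorder.job_done(): hands the job in, once; it reports no verdict.
The state is a dict: "clock": time; "q": joint angles; "joint_vel": joint speeds; "joint_torque": joint torques, N m; "tcp_pos": TCP position; "tcp_rot": TCP orientation; "contact_force": force on the tool from outside, world axes, zero at the start; "wrist_torque": the same for the moment, N m; "opening": opening from 0.0 (shut) to 1.0 (fully open).
Only numpy, scipy, OpenCV 4.12 (cv2) and the standard library are available. Lean on these libraries where they do the work, as an engineer would, in place of code of your own. Each camera call takes 0.05 s, during which the arm holds its last target.

## Working session

There is one attempt and no reset: what is moved stays moved. The work goes in short steps, Python scripts to look and compute and a tool call to move; the robot and the scene stay as the last step left them, time stands still between calls to the robot, and variables do not carry over. Pictures are saved under pics/ and viewed, and the job is handed in when it is done.

Besides the shell and the picture viewer there is one more tool, called after ">>>" as name(argument=value, ...) on one line, values as JSON. send_rows: Moves the arm, as the interface text tells. Its arguments: {"type":"object","properties":{"deltas":{"type":"array"},"squeeze":{"type":"number"}},"required":["deltas"]}

```bash
ls; mkdir -p pics; python3 - <<'E'
from workcell import arm, eyes
import cv2,numpy as np
s=arm.get_state()
for k in s: print(k,np.round(s[k],4).tolist())
print(arm.grip_point_offset)
for n in ("top","side"):
    m=eyes.camera_model(n); print(n,{k:np.round(v,4).tolist() for k,v in m.items()})
    p,d=eyes.capture(n); cv2.imwrite(f"pics/{n}0.png",p[:,:,::-1]); np.savez(f"{n}0.npz",p=p,d=d)
E
```

```text
pics
clock 0.0
q [1.0512, 0.6293, 0.0385, 1.5184, -0.027, 0.9963, -0.02]
joint_vel [-0.0002, 0.0, 0.0005, -0.0012, 0.0004, -0.0001, 0.003]
joint_torque [0.0004, -56.3399, 1.2265, -19.3449, 0.0111, 0.0105, 0.0]
tcp_pos [0.2847, -0.5836, 0.2304]
tcp_rot [[0.4384, -0.0009, 0.8988], [-0.8988, 0.0017, 0.4384], [-0.0019, -1.0, -0.0001]]
contact_force [0.308, -0.1115, -0.4053]
wrist_torque [-0.0179, -0.0294, -0.0018]
opening 1.0033
0.0187
top {'camera_matrix': [[494.6479, 0.0, 260.097], [0.0, 494.6479, 192.6426], [0.0, 0.0, 1.0]], 'dist': [-0.1995, 0.0, 0.0, 0.0, 0.0], 'position': [0.4403, 0.1127, 0.9567], 'attitude': [[-0.0063, -0.9908, 0.1349], [-1.0, 0.0061, -0.0016], [0.0007, -0.1349, -0.9909]]}
side {'camera_matrix': [[373.4348, 0.0, 258.324], [0.0, 373.4348, 193.3964], [0.0, 0.0, 1.0]], 'dist': [-0.1024, 0.0, 0.0, 0.0, 0.0], 'position': [0.1294, 0.6775, 0.588], 'attitude': [[-0.8055, -0.3418, 0.4841], [-0.5926, 0.4754, -0.6503], [-0.0079, -0.8106, -0.5855]]}
```

View pics/top0.png

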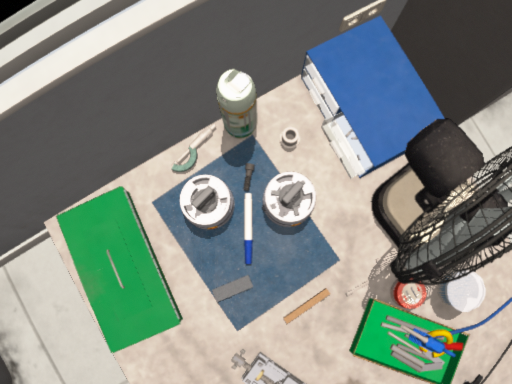

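View pics/side0.png

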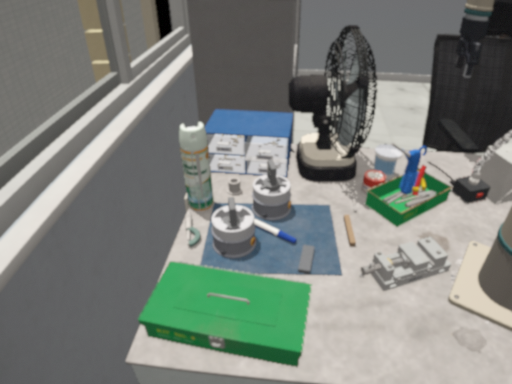

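```bash
cat > h.py <<'E'
import numpy as np,cv2
def load(n,tag):
    z=np.load(f"{n}{tag}.npz"); return z['p'],z['d']
def cloud(m,d,us,vs):
    K=np.array(m['camera_matrix']);D=np.array(m['dist'])
    pts=np.stack([us,vs],-1).astype(float).reshape(-1,1,2)
    n=cv2.undistortPoints(pts,K,D).reshape(-1,2)
    z=d[vs.astype(int),us.astype(int)]
    P=np.c_[n*z[:,None],z]
    return P@np.array(m['attitude']).T+np.array(m['position'])
def plane(m,uv,h):
    K=np.array(m['camera_matrix']);D=np.array(m['dist'])
    n=cv2.undistortPoints(np.array(uv,float).reshape(-1,1,2),K,D).reshape(-1,2)
    r=np.c_[n,np.ones(len(n))]@np.array(m['attitude']).T
    p=np.array(m['position']); return p+r*((h-p[2])/r[:,2])[:,None]
E
python3 - <<'E'
from h import *
from workcell import eyes
p,d=load('top','0')
cv2.imwrite('pics/z0.png',cv2.resize(p[160:240,165:325,::-1],None,fx=5,fy=5,interpolation=cv2.INTER_CUBIC))
p,d2=load('side','0')
cv2.imwrite('pics/z1.png',cv2.resize(p[150:260,200:310,::-1],None,fx=5,fy=5,interpolation=cv2.INTER_CUBIC))
m=eyes.camera_model('top')
for c in ((206,200),(290,198)):
    v,u=np.mgrid[c[1]-45:c[1]+45,c[0]-45:c[0]+45]; u=u.ravel();v=v.ravel()
    P=cloud(m,d,u,v); ok=(d[v,u]>0)
    P=P[ok]
    print(np.histogram(P[:,2],bins=np.arange(0,.15,.005)))
    hi=P[P[:,2]>.09]; print(hi.max(0),len(hi))
    for a,b in ((.068,.082),(.105,.123),(.124,.14)):
        q=P[(P[:,2]>a)&(P[:,2]<b)]
        if len(q)>5:
            (cx,cy),(w,h),an=cv2.minAreaRect(q[:,:2].astype(np.float32)*1000); print(a,len(q),np.median(q[:,2]),cx,cy,w,h,an, cv2.minEnclosingCircle(q[:,:2].astype(np.float32)*1000))
E
```

```text
(array([3992,  811,  234,  398,   86,    4,    9,    1,    4,  284,  267,
         41,   62,  180,  278,  822,   16,   11,    3,   16,   16,   14,
         34,  177,    3,    0,    0,    0,    0]), array([0.   , 0.005, 0.01 , 0.015, 0.02 , 0.025, 0.03 , 0.035, 0.04 ,
       0.045, 0.05 , 0.055, 0.06 , 0.065, 0.07 , 0.075, 0.08 , 0.085,
       0.09 , 0.095, 0.1  , 0.105, 0.11 , 0.115, 0.12 , 0.125, 0.13 ,
       0.135, 0.14 , 0.145]))
[0.56687137 0.23057058 0.12026047] 263
0.068 1171 0.07603603218200472 549.45947265625 210.78598022460938 90.88035583496094 90.8312759399414 89.52119445800781 ((548.9063110351562, 211.38308715820312), 46.151058197021484)
0.105 228 0.11657287393268712 548.6781616210938 211.3538055419922 14.323373794555664 42.533939361572266 45.0450439453125 ((548.767333984375, 211.4490203857422), 22.037477493286133)
(array([4093,  590,  132,  366,   89,    5,    5,    2,    2,  257,  277,
         26,   20,   34,  190,  751,  212,  123,    5,    4,    5,    1,
          4,    6,    9,   14,  155,   54,    0]), array([0.   , 0.005, 0.01 , 0.015, 0.02 , 0.025, 0.03 , 0.035, 0.04 ,
       0.045, 0.05 , 0.055, 0.06 , 0.065, 0.07 , 0.075, 0.08 , 0.085,
       0.09 , 0.095, 0.1  , 0.105, 0.11 , 0.115, 0.12 , 0.125, 0.13 ,
       0.135, 0.14 , 0.145]))
[0.57237241 0.07491161 0.13772317] 257
0.068 1012 0.07638462155532483 553.585693359375 57.76764678955078 88.51688385009766 90.67674255371094 62.975433349609375 ((553.6177368164062, 57.20667266845703), 46.05279541015625)
0.105 14 0.11636630175583457 547.6033935546875 53.92219924926758 9.248659133911133 41.98390197753906 33.202972412109375 ((551.47265625, 56.45452880859375), 20.992050170898438)
0.124 227 0.13387413099056877 553.6273803710938 56.663543701171875 15.200575828552246 43.42387008666992 48.146297454833984 ((553.660888671875, 56.64344024658203), 21.856779098510742)
```

View pics/z0.png

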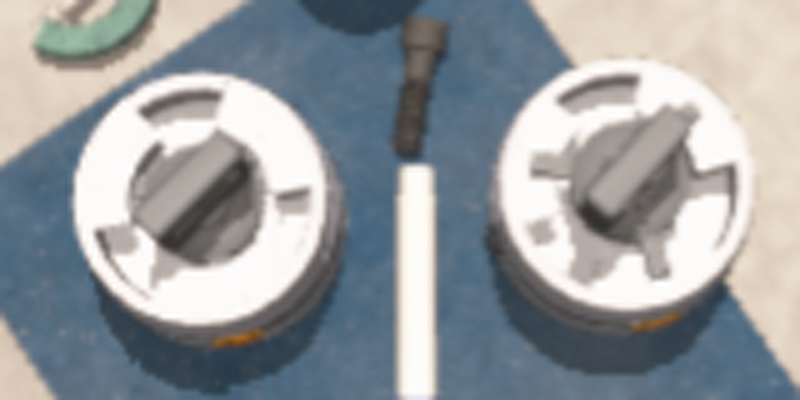

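View pics/z1.png

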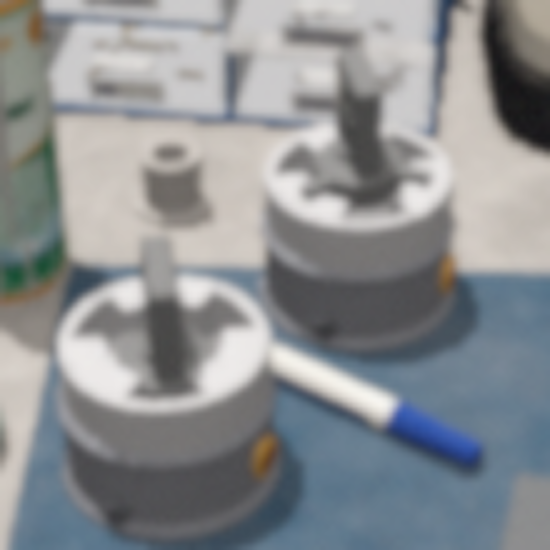

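```bash
python3 - <<'E'
from h import *
from workcell import eyes
H=np.zeros((24,24))
for n in('top','side'):
    p,d=load(n,'0'); m=eyes.camera_model(n)
    v,u=np.mgrid[0:384,0:512]; u=u.ravel();v=v.ravel(); P=cloud(m,d,u,v)[d[v,u]>0]
    i=((P[:,0]-0)/.05).astype(int); j=((P[:,1]+.8)/.05).astype(int)
    ok=(P[:,0]>=0)&(i<20)&(j>=0)&(j<24)&(P[:,2]<1)
    np.maximum.at(H,(i[ok],j[ok]),P[ok,2])
print("y0:",[round(-.8+.05*j,2) for j in range(24)])
for i in range(20): print(round(i*.05,2),' '.join('%3d'%(h*100) for h in H[i]))
E
```

```text
y0: [-0.8, -0.75, -0.7, -0.65, -0.6, -0.55, -0.5, -0.45, -0.4, -0.35, -0.3, -0.25, -0.2, -0.15, -0.1, -0.05, 0.0, 0.05, 0.1, 0.15, 0.2, 0.25, 0.3, 0.35]
0.0   0   0   0   0   0   0   0   0   0   4   0   0   0   0   0   0  16  14   1   0   0   0   0   0
0.05   0   0   0   0   0   0   0  13  13  19   9   0   0   1   1  16  19   1   1   0   0   0   0   0
0.1   0   0   0   0   0   0   0  12  18  19  12   0   0   0   1   1   6   5   0   0   0   0   0   0
0.15   0   0   0   0   0   0   0   0   0  11  10   4   0   0   0   0   6   5   5   0   0   0   0   0
0.2   0   0   0   0  46  34   0   0   1   2   4   5   5   5   4   0   5   6   6   7   0   0   0   0
0.25   0   0   0  29  46  45   0   0   1   3   7  15  15   2   5   0   0   3   6   7   0   0   6   6
0.3   0   0   0  34  45  43   0   0   1   3   8   8  15  18   4   0   1   1   0   0   0   6   6   6
0.35   0   0   0   0   0   0   0   1   0   8   8   8  23  24  21   1   1   0   1   1   1   6   6   7
0.4   0   0   0   0   0   0   0   0   0   0   8  35  36  36  28   0   0   0   2   1   0   6   6   7
0.45   0   0   0   0   0   0   0   0   0   
[... 362 characters left out ...]
5   0   0   0   0   0   0   0   0   0   0   0  13  24  13  13  13   3   3  22  22   2   1   0   0
0.7   0   0   0   0   0   0   0   0   0   0   0  13  13  13  13  13  12   0  22  22   1   0   0   0
0.75   0   0   0   0   0   0   0   0   0   0   0   0  13  13  13  13  13   0   0   0   0   0  20  20
0.8   0   0   0   0   0   0   0   0   0   0   0   0  13  13  13  13  13   0   0   0   0  20  20  24
0.85   0   0   0   0   0  39  39   0   0   0   0   0   0  13  13   0   0   0   0  20  20  24  28  28
0.9   0   0   0   0   0   0  39   0   0   0   0   0   0   0   0   0   0  20  20  24  28  28  28  28
0.95   0   0   0   0   0   0  39  39   0   0   0   0   0   0   0  19  20  24  24  28  28  28   0   0
```

>>> send_rows(deltas=[1,0,-35,0,0,1,0,-75,0,0,1,0,-115,0,0,1,0,-155,0,0,1,0,-195,0,0,1,0,-235,0,0,1,0,-265,0,0,1,0,-270,0,0])

```text
clock: 0.77
tcp_pos: [0.2855, -0.5855, 0.5076]
tcp_rot: [[0.438, 0.005, 0.899], [-0.899, -0.009, 0.438], [0.01, -1.0, 0.0]]
contact_force: [-0.5, -0.5, -0.2]
opening: 1.002
```

>>> send_rows(deltas=[1,-31,0,25,-0.12,1,-62,0,50,-0.24,1,-93,0,75,-0.36,1,-124,0,100,-0.48,1,-155,0,126,-0.6,1,-187,0,151,-0.72,1,-218,0,176,-0.84,1,-249,0,201,-0.96])

```text
clock: 1.43
tcp_pos: [0.3562, -0.2701, 0.5007]
tcp_rot: [[0.989, -0.001, 0.151], [-0.151, 0.0, 0.989], [-0.001, -1.0, 0.0]]
contact_force: [1.7, -0.5, -0.3]
opening: 0.999
```

>>> send_rows(deltas=[1,15,0,37,-0.12,1,30,0,74,-0.24,1,45,0,111,-0.36,1,60,0,148,-0.48,1,75,0,185,-0.6,1,90,0,222,-0.72,1,105,0,259,-0.84,1,120,0,296,-0.96])

```text
clock: 2.1
tcp_pos: [0.5216, 0.0029, 0.5008]
tcp_rot: [[0.691, -0.001, -0.723], [0.723, -0.0, 0.691], [-0.001, -1.0, 0.0]]
contact_force: [0.6, 0.2, 0.6]
opening: 0.998
```

```bash
python3 - <<'E'
from workcell import arm, eyes
import cv2,numpy as np
m=eyes.camera_model('wrist'); print({k:np.round(v,4).tolist() for k,v in m.items()}); s=arm.get_state(); print(s['tcp_pos'],s['tcp_rot'],s['q'])
E
```

```text
{'camera_matrix': [[317.8538, 0.0, 256.5464], [0.0, 317.8538, 192.8312], [0.0, 0.0, 1.0]], 'dist': [0.0019, 0.0, 0.0, 0.0, 0.0], 'position': [0.4613, 0.0609, 0.6429], 'attitude': [[0.6896, 0.6855, 0.2335], [0.7242, -0.6526, -0.2229], [-0.0005, 0.3228, -0.9465]]}
[0.52162588 0.0028841  0.50075649] [[ 6.90524918e-01 -7.63396881e-04 -7.23308202e-01]
 [ 7.23308202e-01 -3.26733570e-04  6.90525263e-01]
 [-7.63473902e-04 -9.99999655e-01  3.26553554e-04]] [ 0.34745794  0.28944184 -0.58117835  1.37682451  0.1576893   1.52224992
  0.58634284]
```

>>> send_rows(deltas=[1,12,36,3,-0.01,1,24,72,6,-0.03,1,36,108,9,-0.03,1,48,144,12,-0.03,1,61,180,14,-0.03,1,61,180,14,-0.03,1,61,180,14,-0.03])

```text
clock: 2.68
tcp_pos: [0.5523, 0.055, 0.3195]
tcp_rot: [[0.672, -0.005, -0.741], [0.741, -0.0, 0.672], [-0.004, -1.0, 0.004]]
contact_force: [-0.4, -1.1, 1.2]
opening: 0.998
```

```bash
python3 - <<'E'
from h import *
from workcell import arm, eyes
m=eyes.camera_model('wrist'); s=arm.get_state(); print(s['tcp_pos'],s['tcp_rot'][:,0],s['q'])
p,d=eyes.capture('wrist'); np.savez('wrist1.npz',p=p,d=d,K=m['camera_matrix'],R=m['attitude'],t=m['position'],D=m['dist'])
cv2.imwrite('pics/w1.png',p[:,:,::-1])
E
```

```text
[0.55230438 0.05497429 0.31948792] [ 0.67152615  0.74097204 -0.00361542] [ 0.2305215   0.44973257 -0.57017236  1.6496724   0.26177543  1.12467181
  0.42508126]
```

View pics/w1.png

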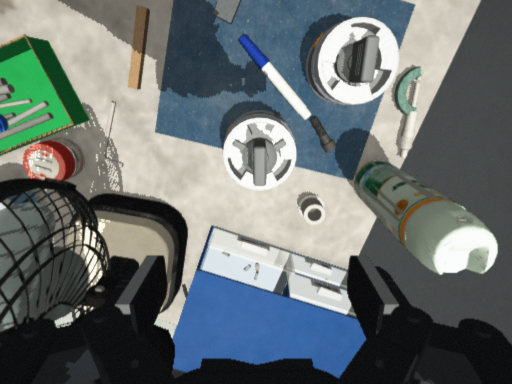

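```bash
cat > an.py <<'E'
from h import *
import sys
z=np.load(sys.argv[1]); m=dict(camera_matrix=z['K'],dist=z['D'],attitude=z['R'],position=z['t']); p,d=z['p'],z['d']
cen=eval(sys.argv[2]); zb=float(sys.argv[3])
v,u=np.mgrid[0:384,0:512]; u=u.ravel();v=v.ravel(); P=cloud(m,d,u,v); ok=(d[v,u]>0)&(np.hypot(P[:,0]-cen[0],P[:,1]-cen[1])<.06); u=u[ok];v=v[ok];P=P[ok]
q=P[(P[:,2]>zb-.006)&(P[:,2]<zb+.008)]; xy=q[:,:2].astype(np.float32)*1000
print('bar',len(q),np.median(q[:,2]),cv2.minAreaRect(xy))
c=xy.mean(0); w,V=np.linalg.eigh(np.cov((xy-c).T)); print('pca',c,np.degrees(np.arctan2(V[1,1],V[0,1])))
uv=cv2.fitLine(xy,cv2.DIST_L2,0,.01,.01).ravel(); 
q=P[(P[:,2]>.071)&(P[:,2]<.079)]; print('rim',len(q),np.median(q[:,2]),cv2.minEnclosingCircle(q[:,:2].astype(np.float32)*1000))
g=p[v,u].astype(float).mean(1)
for lo,hi,r0,r1,nm in ((.04,.0705,.027,.039,'low(gap)'),(.079,.09,.027,.037,'ear')):
    r=np.hypot(P[:,0]-cen[0],P[:,1]-cen[1]); s=(P[:,2]>lo)&(P[:,2]<hi)&(r>r0)&(r<r1)
    a=np.degrees(np.arctan2(P[s,1]-cen[1],P[s,0]-cen[0]))%360
    h=np.histogram(a,bins=np.arange(0,361,5))[0]; print(nm,[(i*5,int(k)) for i,k in enumerate(h) if k])
    zc=np.exp(1j*np.radians(3*a)); print(' mean mod120',np.degrees(np.angle(zc.mean()))/3)
# rectified view of rim plane, x up, y left, 6px/mm... 
N=500; yy,xx=np.mgrid[0:N,0:N]; W=np.c_[cen[0]+(N/2-yy.ravel())*.0002,cen[1]+(N/2-xx.ravel())*.0002,np.full(N*N,.075)]
R=z['R'];rv=cv2.Rodrigues(R.T)[0]; im,_=cv2.projectPoints(W,rv,-R.T@z['t'],z['K'],z['D']); im=im.reshape(N,N,2).astype(np.float32)
cv2.imwrite(sys.argv[4],cv2.remap(p,im[...,0],im[...,1],cv2.INTER_CUBIC)[:,:,::-1])
E
python3 an.py wrist1.npz "(.5535,.057)" .133 pics/r1.png
```

```text
bar 514 0.13209829362672393 ((552.3063354492188, 57.96678924560547), (13.09211540222168, 43.25688552856445), 48.30009078979492)
pca [552.0275   58.38055] 138.0682071577867
rim 1953 0.07437639825108677 ((552.4196166992188, 58.64008331298828), 45.90192413330078)
low(gap) [(0, 25), (5, 22), (10, 22), (15, 20), (20, 20), (25, 20), (30, 11), (35, 2), (105, 3), (110, 20), (115, 23), (120, 20), (125, 21), (130, 21), (135, 26), (140, 19), (145, 21), (150, 20), (155, 28), (235, 9), (240, 24), (245, 24), (250, 27), (255, 27), (260, 28), (265, 24), (270, 28), (275, 37), (280, 4), (340, 2), (345, 3), (350, 19), (355, 26)]
 mean mod120 15.904027878093116
ear [(70, 6), (75, 16), (80, 21), (85, 6), (185, 4), (190, 16), (195, 17), (200, 8)]
 mean mod120 -41.81418209410853
```

View pics/r1.png

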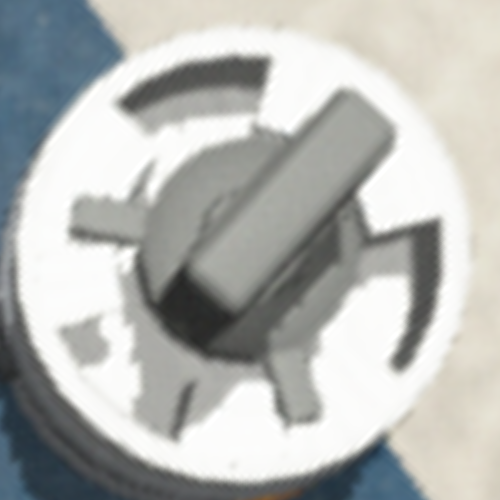

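>>> send_rows(deltas=[0.5,2,35,1,0,0.5,2,75,1,0,0.5,2,115,1,0,0.5,2,150,1,0,0.5,2,180,1,0,0.5,2,203,1,0,0.5,2,217,1,0,0.5,2,217,1,0])

```text
clock: 3.4
tcp_pos: [0.5543, 0.0557, 0.1037]
tcp_rot: [[0.674, -0.001, -0.739], [0.739, -0.001, 0.674], [-0.002, -1.0, -0.0]]
contact_force: [-1.4, -0.6, 0.6]
opening: 0.501
```

>>> send_rows(deltas=[0.5,0,1,1,0,0.2,0,1,1,0,0,0,1,1,0,0,0,1,1,0,0,0,1,1,0,0,0,1,1,0,0,0,1,1,0,0,0,1,1,0], squeeze=50)

```text
clock: 4.07
tcp_pos: [0.5548, 0.0577, 0.1053]
tcp_rot: [[0.673, 0.003, -0.74], [0.74, -0.0, 0.673], [0.002, -1.0, -0.003]]
contact_force: [-0.5, -0.2, 8.4]
opening: 0.153
```

```bash
cat > snap.py <<'E'
from h import *
import sys
from workcell import arm, eyes
t=sys.argv[1]
s=arm.get_state(); print(s['clock'],np.round(s['tcp_pos'],4),np.degrees(np.arctan2(s['tcp_rot'][1,0],s['tcp_rot'][0,0])),np.round(s['contact_force'],1),np.round(s['wrist_torque'],2),s['opening'])
out=[]
for n,(r0,r1,c0,c1) in dict(side=(130,240,200,330),wrist=(90,220,180,330)).items():
    m=eyes.camera_model(n); p,d=eyes.capture(n); np.savez(f'{n}{t}.npz',p=p,d=d,K=m['camera_matrix'],R=m['attitude'],t=m['position'],D=m['dist'])
    out.append(cv2.resize(p[r0:r1,c0:c1,::-1] if n=='side' else p[:,:,::-1],(400,340),interpolation=cv2.INTER_CUBIC))
cv2.imwrite(f'pics/s{t}.png',np.hstack(out))
E
python3 snap.py 2
```

```text
4.0667 [0.5548 0.0577 0.1053] 47.705005486595034 [-0.5 -0.2  8.4] [-0.2   0.15  0.01] 0.15296180534032763
```

View pics/s2.png

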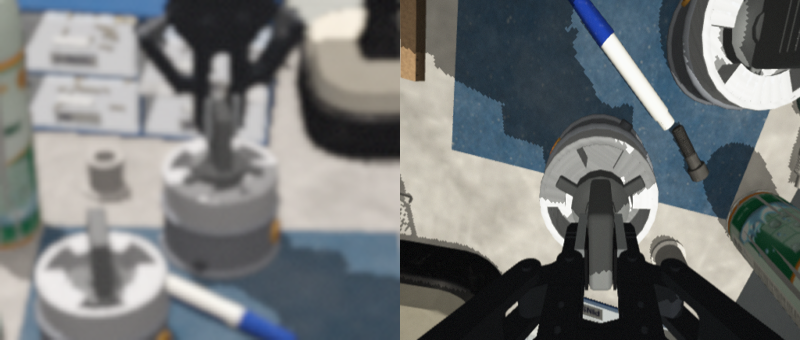

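>>> send_rows(deltas=[0,0,-2,0,0,0,0,-3,0,0,0,0,-3,0,0])

```text
clock: 4.42
tcp_pos: [0.5537, 0.0577, 0.1068]
tcp_rot: [[0.673, 0.001, -0.74], [0.74, 0.0, 0.673], [0.001, -1.0, -0.001]]
contact_force: [1.2, 0.5, -1.3]
opening: 0.15
```

>>> send_rows(deltas=[0,0,0,0,-0.1,0,0,0,0,-0.22,0,0,0,0,-0.34,0,0,0,0,-0.46,0,0,0,0,-0.58,0,0,0,0,-0.7,0,0,0,0,-0.82,0,0,0,0,-0.92])

```text
clock: 5.08
tcp_pos: [0.5533, 0.0575, 0.1062]
tcp_rot: [[-0.187, -0.0, -0.982], [0.982, -0.0, -0.187], [0.0, -1.0, 0.0]]
contact_force: [-0.3, -0.0, -0.7]
opening: 0.153
```

>>> send_rows(deltas=[0,0,0,0,-0.06,0,0,0,0,-0.075,0,0,0,0,-0.075])

```text
clock: 5.33
tcp_pos: [0.5533, 0.0575, 0.1061]
tcp_rot: [[-0.253, -0.0, -0.967], [0.967, 0.0, -0.253], [0.0, -1.0, 0.0]]
contact_force: [-0.3, 0.7, -0.9]
opening: 0.155
```

```bash
python3 snap.py 3; python3 an.py wrist3.npz "(.553,.0575)" .133 pics/r3.png
```

```text
5.3333 [0.5533 0.0575 0.1061] 104.66850182704614 [-0.3  0.7 -0.9] [ 0.03 -0.01 -0.01] 0.15473557428907228
bar 3944 0.13312927494465454 ((551.6731567382812, 57.76956558227539), (38.14645767211914, 37.54237365722656), 58.12871551513672)
pca [547.78784   56.783257] -165.25085797197426
rim 7067 0.07443755575495584 ((552.02783203125, 58.205997467041016), 45.80192947387695)
low(gap) [(70, 17), (75, 25), (80, 24), (85, 22), (90, 19), (95, 39), (100, 34), (105, 9), (110, 6), (115, 10), (120, 38), (125, 76), (130, 71), (135, 76), (140, 68), (145, 31), (240, 17), (245, 57), (250, 66), (255, 69), (260, 70), (265, 41), (270, 27), (275, 99), (280, 89), (325, 1)]
 mean mod120 17.71001806433981
ear [(125, 12), (130, 81), (135, 77), (140, 73), (240, 7), (245, 80), (250, 73), (255, 61), (260, 1)]
 mean mod120 14.389143309397872
```

View pics/s3.png

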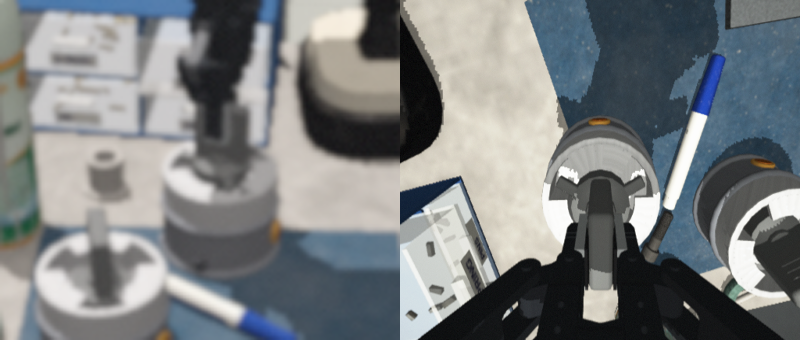

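View pics/r3.png

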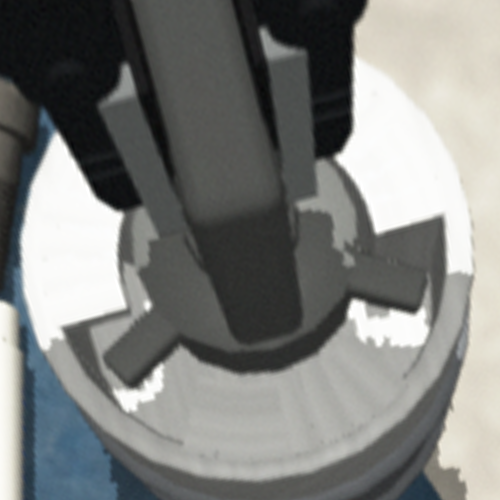

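>>> send_rows(deltas=[0,0,3,0,0,0,0,6,0,0,0,0,9,0,0,0,0,9,0,0])

```text
clock: 5.77
tcp_pos: [0.553, 0.0576, 0.0966]
tcp_rot: [[-0.254, -0.001, -0.967], [0.967, -0.0, -0.254], [-0.0, -1.0, 0.001]]
contact_force: [-0.2, 0.7, -1.9]
opening: 0.155
```

>>> send_rows(deltas=[0,0,3,0,0,0,0,5,0,0,0,0,7,0,0,0,0,7,0,0,0,0,7,0,0])

```text
clock: 6.18
tcp_pos: [0.5534, 0.0577, 0.0902]
tcp_rot: [[-0.254, -0.0, -0.967], [0.967, -0.0, -0.254], [0.0, -1.0, 0.0]]
contact_force: [0.2, 0.1, -1.1]
opening: 0.157
```

```bash
python3 snap.py 4; python3 an.py wrist4.npz "(.553,.0575)" .117 pics/r4.png
```

```text
6.1833 [0.5534 0.0577 0.0902] 104.73766583781452 [ 0.2  0.1 -1.1] [-0.02 -0.02  0.01] 0.1570410602846337
bar 3945 0.1172559290289235 ((551.89306640625, 58.02935028076172), (37.84652328491211, 38.467899322509766), 61.090946197509766)
pca [547.88965   56.944458] -165.1701163562577
rim 7953 0.07441238828559482 ((552.008544921875, 58.16761016845703), 45.83859634399414)
low(gap) [(70, 42), (75, 51), (80, 33), (85, 28), (90, 25), (95, 77), (100, 80), (105, 83), (110, 75), (115, 23), (120, 13), (125, 36), (130, 116), (135, 166), (140, 168), (145, 21), (240, 13), (245, 159), (250, 139), (255, 91), (260, 24), (265, 30), (270, 58), (275, 254), (280, 145), (315, 2), (320, 10), (325, 7)]
 mean mod120 16.249014375525018
ear []
 mean mod120 nanan.py:16: RuntimeWarning: Mean of empty slice.
  zc=np.exp(1j*np.radians(3*a)); print(' mean mod120',np.degrees(np.angle(zc.mean()))/3)
  ret = ret.dtype.type(ret / rcount)
```

View pics/s4.png

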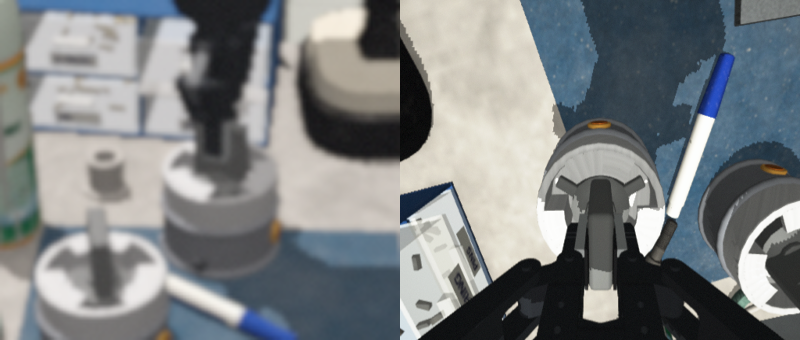

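View pics/r4.png

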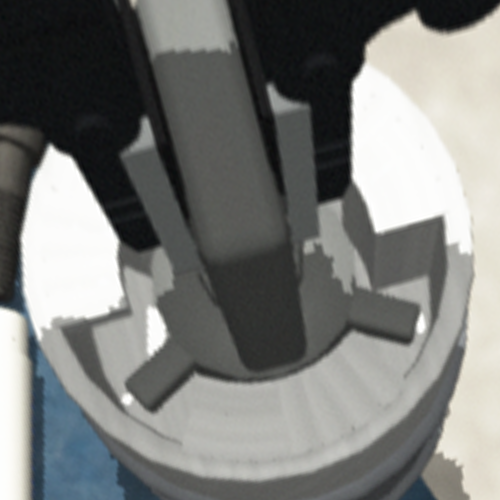

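>>> send_rows(deltas=[0,0,1,0,0,0,0,1,0,0.1,0,0,1,0,0.2,0,0,1,0,0.32,0,0,1,0,0.44,0,0,1,0,0.56,0,0,1,0,0.68,0,0,1,0,0.78])

```text
clock: 6.95
tcp_pos: [0.5535, 0.0578, 0.0895]
tcp_rot: [[0.504, 0.0, -0.864], [0.864, 0.0, 0.504], [0.0, -1.0, -0.0]]
contact_force: [0.8, 0.9, -1.3]
opening: 0.152
```

>>> send_rows(deltas=[0,0,0,0,0.05,0,0,0,0,0.1,0,0,0,0,0.15,0,0,0,0,0.17,0,0,0,0,0.18,0,0,0,0,0.18])

```text
clock: 7.45
tcp_pos: [0.5537, 0.0575, 0.0895]
tcp_rot: [[0.644, 0.001, -0.765], [0.765, -0.001, 0.644], [-0.0, -1.0, -0.001]]
contact_force: [0.2, -2.0, -0.8]
opening: 0.158
```

```bash
python3 snap.py 5; python3 an.py wrist5.npz "(.553,.0575)" .116 pics/r5.png 2>/dev/null
```

```text
7.45 [0.5537 0.0575 0.0895] 49.88612773889613 [ 0.2 -2.  -0.8] [-0.52 -0.16  0.93] 0.1576694069433527
bar 3932 0.11637239153755337 ((552.2289428710938, 58.809993743896484), (38.3365592956543, 37.5389289855957), 4.953866004943848)
pca [549.19385  61.56696] 141.21978120952738
rim 7919 0.07441885305574236 ((552.2472534179688, 58.69719696044922), 45.77700424194336)
low(gap) [(5, 3), (10, 54), (15, 67), (20, 37), (25, 23), (30, 7), (35, 3), (100, 30), (105, 65), (110, 60), (115, 56), (120, 55), (125, 53), (130, 53), (135, 48), (140, 56), (145, 52), (150, 51), (155, 170), (160, 6), (230, 3), (235, 9), (240, 28), (245, 38), (250, 77), (255, 117), (260, 118), (265, 121), (270, 45)]
 mean mod120 17.821645105593422
ear []
 mean mod120 nan
```

View pics/r5.png

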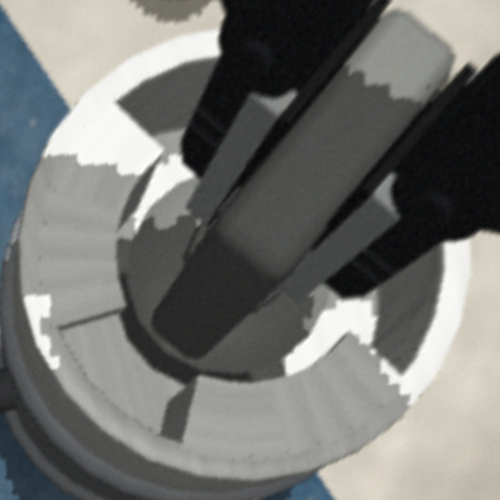

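>>> send_rows(deltas=[0,0,0,0,0.02,0,0,0,0,0.04,0,0,0,0,0.04])

```text
clock: 7.8
tcp_pos: [0.5536, 0.0575, 0.0895]
tcp_rot: [[0.675, 0.001, -0.738], [0.738, -0.001, 0.675], [-0.0, -1.0, -0.001]]
contact_force: [0.5, -3.1, 1.7]
opening: 0.16
```

```bash
python3 -c "
from workcell import arm;import numpy as np
s=arm.get_state();print(np.degrees(np.arctan2(s['tcp_rot'][1,0],s['tcp_rot'][0,0])),s['wrist_torque'],s['contact_force'],s['opening'])"
```

```text
47.51890855960079 [-0.69603479 -0.12838224  1.75004422] [ 0.53574051 -3.05492421  1.65353505] 0.16006368671305385
```

>>> send_rows(deltas=[0.25,0,0,0,0,0.5,0,0,0,0,0.5,0,0,0,0,0.5,0,0,0,0,0.5,0,0,0,0])

```text
clock: 8.22
tcp_pos: [0.5535, 0.0579, 0.0893]
tcp_rot: [[0.677, -0.0, -0.736], [0.736, 0.001, 0.677], [0.0, -1.0, 0.0]]
contact_force: [0.2, -0.6, -0.1]
opening: 0.494
```

```bash
python3 snap.py 6; python3 an.py wrist6.npz "(.553,.0575)" .116 pics/r6.png 2>/dev/null
```

```text
8.2167 [0.5535 0.0579 0.0893] 47.36471095702601 [ 0.2 -0.6 -0.1] [-0.01  0.   -0.01] 0.4936532831856432
bar 4495 0.11630569369297737 ((549.806640625, 59.05068588256836), (62.0440673828125, 43.00511932373047), 19.303112030029297)
pca [549.5392    61.329826] -135.99679086922026
rim 8334 0.07443654423758693 ((552.3953857421875, 58.426395416259766), 45.98549270629883)
low(gap) [(0, 70), (5, 57), (10, 43), (15, 33), (20, 29), (25, 18), (30, 10), (35, 1), (100, 20), (105, 62), (110, 61), (115, 57), (120, 53), (125, 53), (130, 51), (135, 53), (140, 53), (145, 52), (150, 53), (155, 180), (160, 7), (225, 2), (230, 7), (235, 15), (240, 23), (245, 22), (250, 25), (255, 19), (260, 32), (265, 45), (270, 57), (275, 167), (280, 85), (335, 41), (340, 49), (345, 63), (350, 82), (355, 89)]
 mean mod120 14.78307698318914
ear []
 mean mod120 nan
```

View pics/r6.png

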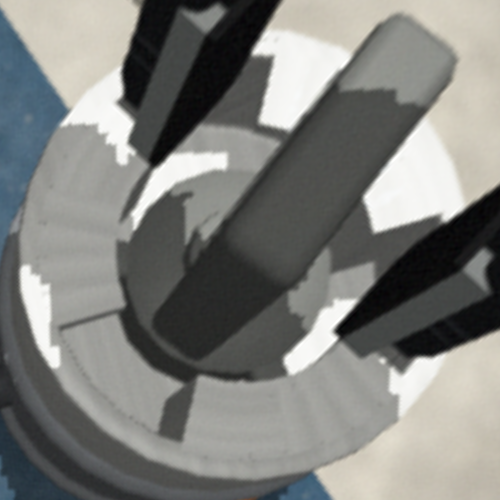

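Released; now straight up, then measure the final cap angle.

>>> send_rows(deltas=[0.5,0,-20,0,0,0.5,0,-55,0,0,0.5,0,-95,0,0,0.5,0,-135,0,0,0.5,0,-175,0,0,0.5,0,-210,0,0,0.5,0,-220,0,0,0.5,0,-220,0,0])

```text
clock: 8.98
tcp_pos: [0.5552, 0.0583, 0.3127]
tcp_rot: [[0.677, 0.007, -0.736], [0.736, 0.001, 0.677], [0.005, -1.0, -0.005]]
contact_force: [0.3, -0.2, -0.3]
opening: 0.498
```

```bash
python3 snap.py 7; python3 an.py wrist7.npz "(.5525,.058)" .116 pics/r7.png 2>/dev/null; python3 an.py wrist7.npz "(.548,.212)" .116 pics/r8.png 2>/dev/null | head -3
```

```text
8.9833 [0.5552 0.0583 0.3127] 47.402753531717124 [ 0.3 -0.2 -0.3] [-0.   -0.03  0.01] 0.49817254629794766
bar 502 0.11619581100502446 ((552.183837890625, 58.80872344970703), (13.910341262817383, 43.527732849121094), 52.86366271972656)
pca [551.427    59.47278] 142.99794094776811
rim 2239 0.07435252073891802 ((552.47265625, 58.492244720458984), 45.882843017578125)
low(gap) [(0, 19), (5, 16), (10, 20), (15, 21), (20, 19), (25, 19), (30, 4), (35, 1), (105, 6), (110, 19), (115, 21), (120, 21), (125, 18), (130, 17), (135, 17), (140, 20), (145, 20), (150, 19), (155, 26), (160, 6), (240, 12), (245, 20), (250, 21), (255, 21), (260, 19), (265, 22), (270, 20), (275, 24), (280, 14), (335, 1), (340, 6), (345, 8), (350, 21), (355, 20)]
 mean mod120 15.86119827605296
ear []
 mean mod120 nan
bar 709 0.1151382931469031 ((547.8524780273438, 212.0631103515625), (14.595805168151855, 42.95052719116211), 45.46955108642578)
pca [547.0172  211.60843] 135.01127736985393
rim 3070 0.0743693433856521 ((547.6419067382812, 212.27040100097656), 45.941650390625)
```

View pics/r7.png

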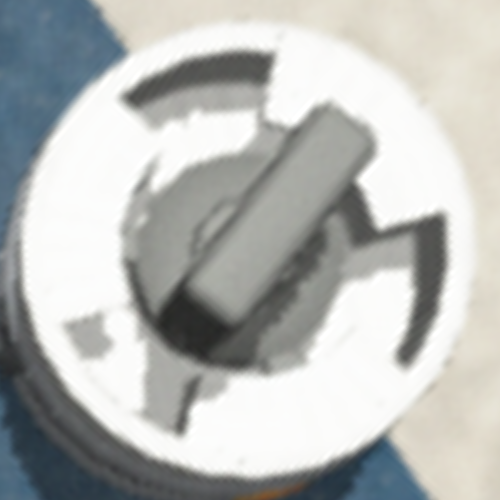

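View pics/r8.png

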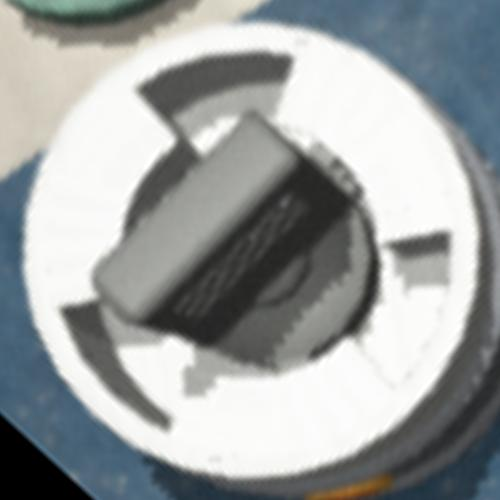

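```bash
python3 an.py wrist7.npz "(.5477,.2121)" .116 pics/r8.png 2>/dev/null; cat > bar.py <<'E'
# bar-top outline: depth mask at bar-top height, min-area rect + long-edge fits; gap edges by low points at radius 30-39
from h import *
import sys
z=np.load(sys.argv[1]); m=dict(camera_matrix=z['K'],dist=z['D'],attitude=z['R'],position=z['t']); d=z['d']
v,u=np.mgrid[0:384,0:512]; u=u.ravel();v=v.ravel(); A=cloud(m,d,u,v); A[d[v,u]<=0]=9
for nm,c in (('open',(.5524,.0585)),('shut',(.5477,.2121))):
    r=np.hypot(A[:,0]-c[0],A[:,1]-c[1])
    for top in ((.113,.120),(.129,.138)):
        q=A[(r<.03)&(A[:,2]>top[0])&(A[:,2]<top[1])][:,:2].astype(np.float32)*1000
        if len(q)>100:
            w,V=np.linalg.eigh(np.cov(q.T)); R=cv2.minAreaRect(q); print(nm,top,len(q),'pca',np.degrees(np.arctan2(V[1,1],V[0,1]))%180,'rect',R, 'mean',q.mean(0))
    rad=(r>.036)&(r<.0395)
    a=np.degrees(np.arctan2(A[:,1]-c[1],A[:,0]-c[0]))
    for k in range(3):
        g0=15+120*k; aa=(a-g0+180)%360-180
        s=rad&(abs(aa)<50)&(A[:,2]<.070); 
        if s.sum()>5: print(nm,'gap',k,s.sum(),np.percentile(aa[s],[2,98])+15)
E
python3 bar.py wrist7.npz; python3 bar.py wrist1.npz
```

```text
bar 709 0.1151382931469031 ((547.8524780273438, 212.0631103515625), (14.595805168151855, 42.95052719116211), 45.46955108642578)
pca [547.0172  211.60843] 135.01127736985393
rim 3070 0.0743693433856521 ((547.6419067382812, 212.27040100097656), 45.941650390625)
low(gap) [(0, 18), (5, 14), (10, 12), (15, 15), (20, 19), (25, 20), (30, 26), (35, 12), (55, 1), (70, 3), (75, 1), (100, 5), (105, 10), (110, 18), (115, 23), (120, 29), (125, 32), (130, 27), (135, 29), (140, 8), (220, 2), (225, 18), (230, 15), (235, 16), (240, 16), (245, 15), (250, 18), (255, 16), (260, 17), (265, 18), (270, 22), (275, 26), (340, 2), (345, 3), (350, 2), (355, 7)]
 mean mod120 12.189616273752806
ear []
 mean mod120 nan
open (0.113, 0.12) 490 pca 143.0516499076527 rect ((552.3160400390625, 58.70860290527344), (13.910341262817383, 43.19605255126953), 52.86366271972656) mean [551.6382    59.350723]
open gap 0 61 [-10.46924307  29.61618016]
open gap 1 25 [-9.94815857 41.00055659]
open gap 2 63 [ 2.77602375 41.42509423]
shut (0.113, 0.12) 646 pca 135.06191490247576 rect ((547.7772827148438, 211.90036010742188), (14.268731117248535, 42.801029205322266), 45.3408203125) mean [547.2378  212.03137]
shut gap 0 73 [-0.35126631 35.97481376]
shut gap 1 99 [-18.40552183  23.51021841]
open (0.129, 0.138) 507 pca 138.28242165301043 rect ((552.5496215820312, 58.01615905761719), (13.099074363708496, 42.939727783203125), 47.733726501464844) mean [552.12445   58.337006]
open gap 0 58 [-9.51308486 30.24766268]
open gap 1 33 [-10.86757954  41.1202922 ]
open gap 2 63 [ 1.25065195 41.26475647]
shut (0.113, 0.12) 604 pca 135.49393689013263 rect ((547.4812622070312, 212.07493591308594), (14.138029098510742, 43.06032180786133), 45.53482437133789) mean [547.1857 212.0074]
shut gap 0 68 [ 0.49344017 36.19062534]
shut gap 1 84 [-16.6517669   22.38409505]
shut gap 2 6 [-8.56046153 36.21534289]
```

>>> send_rows(deltas=[0.5,0,35,0,-0.03,0.5,0,75,0,-0.06,0.5,0,115,0,-0.1,0.5,0,150,0,-0.1,0.5,0,180,0,-0.1,0.5,0,205,0,-0.1,0.5,0,218,0,-0.1,0.5,0,219,0,-0.1])

```text
clock: 9.75
tcp_pos: [0.5491, 0.057, 0.0852]
tcp_rot: [[0.599, -0.01, -0.801], [0.801, -0.001, 0.599], [-0.007, -1.0, 0.008]]
contact_force: [-0.4, -0.2, -0.1]
opening: 0.499
```

>>> send_rows(deltas=[0.3,0,0,0,0,0,0,0,0,0,0,0,0,0,0,0,0,0,0,0,0,0,0,0,0,0,0,0,0,0,0,0,0,0,0], squeeze=90)

```text
clock: 10.33
tcp_pos: [0.5537, 0.0577, 0.0908]
tcp_rot: [[0.6, 0.001, -0.8], [0.8, 0.0, 0.6], [0.0, -1.0, -0.001]]
contact_force: [-0.7, -0.4, -1.3]
opening: 0.147
```

```bash
python3 snap.py 9; python3 an.py wrist9.npz "(.553,.0575)" .116 pics/r9.png 2>/dev/null|head -2
```

```text
10.3333 [0.5537 0.0577 0.0908] 53.16227777312761 [-0.7 -0.4 -1.3] [ 0.08  0.09 -0.01] 0.1465607537221057
bar 3817 0.1163758031117374 ((552.44580078125, 58.929420471191406), (37.07999038696289, 38.42002487182617), 10.044541358947754)
pca [549.0528    61.575592] 143.42638435300003
```

Gripped square at 53°. Turn forward gently and watch torque.

>>> send_rows(deltas=[0,0,0,0,0.02,0,0,0,0,0.04,0,0,0,0,0.06,0,0,0,0,0.06])

```text
clock: 10.77
tcp_pos: [0.5535, 0.0577, 0.0907]
tcp_rot: [[0.645, 0.001, -0.764], [0.764, -0.001, 0.645], [-0.001, -1.0, -0.001]]
contact_force: [-2.5, -0.9, 5.3]
opening: 0.142
```

```bash
python3 snap.py 10; python3 an.py wrist10.npz "(.553,.0575)" .116 pics/r10.png 2>/dev/null|head -2
```

```text
10.7667 [0.5535 0.0577 0.0907] 49.86206470587948 [-2.5 -0.9  5.3] [-0.14  0.39  1.12] 0.14234584943511835
bar 3802 0.11636529249647087 ((552.7207641601562, 59.15260696411133), (39.36119079589844, 36.73272705078125), 3.8681061267852783)
pca [549.0575   61.78428] 141.19106790651713
```

View pics/r10.png

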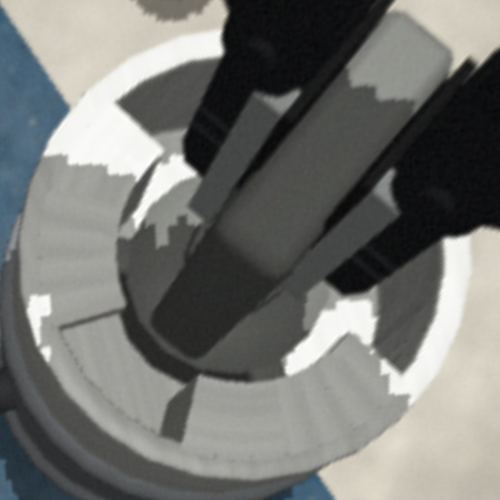

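```bash
cat > gap.py <<'E'
from h import *
import sys
from workcell import eyes
def run(f,m,cs,r0=.030,r1=.0385):
    z=np.load(f); d=z['d'];p=z['p'].astype(float).mean(2)
    for nm,c in cs:
        # rays onto rim plane: bright=rim top, dark=gap opening; edges read at rim level
        th=np.radians(np.arange(0,360,1.)); out=[]
        for r in np.linspace(r0,r1,9):
            W=np.c_[c[0]+r*np.cos(th),c[1]+r*np.sin(th),np.full(360,.075)]
            R=np.array(m['attitude']); im,_=cv2.projectPoints(W,cv2.Rodrigues(R.T)[0],-R.T@np.array(m['position']),np.array(m['camera_matrix']),np.array(m['dist']))
            im=im.reshape(1,-1,2).astype(np.float32)
            out.append(cv2.remap(p.astype(np.float32),im[...,0],im[...,1],cv2.INTER_LINEAR)[0])
        o=np.median(out[3:],0)
        print(nm,' '.join(f'{a}:{int(o[a])}' for a in range(0,360,4)))
if __name__=='__main__':
    run('top0.npz',eyes.camera_model('top'),(('open',(.5536,.0572)),('shut',(.5489,.2114))))
    z=np.load('wrist7.npz');m=dict(camera_matrix=z['K'],dist=z['D'],attitude=z['R'],position=z['t'])
    run('wrist7.npz',m,(('open',(.5524,.0585)),('shut',(.5476,.2122))))
E
python3 gap.py
```

```text
open 0:133 4:132 8:136 12:135 16:127 20:141 24:144 28:148 32:149 36:158 40:201 44:248 48:251 52:251 56:252 60:251 64:251 68:250 72:222 76:212 80:204 84:208 88:238 92:251 96:251 100:251 104:251 108:250 112:217 116:179 120:177 124:185 128:233 132:250 136:250 140:248 144:211 148:175 152:173 156:168 160:175 164:212 168:245 172:251 176:252 180:252 184:252 188:247 192:213 196:183 200:171 204:199 208:246 212:251 216:251 220:251 224:251 228:250 232:248 236:247 240:247 244:245 248:241 252:238 256:231 260:217 264:161 268:151 272:149 276:138 280:177 284:248 288:251 292:251 296:251 300:251 304:251 308:249 312:217 316:187 320:189 324:223 328:248 332:250 336:251 340:251 344:251 348:250 352:222 356:149
shut 0:132 4:133 8:129 12:122 16:120 20:124 24:118 28:121 32:128 36:204 40:250 44:251 48:251 52:251 56:251 60:251 64:251 68:251 72:251 76:250 80:251 84:250 88:251 92:251 96:251 100:251 104:243 108:177 112:161 116:160 120:174 124:197 128:236 132:248 136:249 140:250 144:248 148:236 152:208 156:243 160:251 164:251 168:251 172:251 176:251 180:251 184:251 188:251 192:251 196:251 200:251 204:251 208:251 21
[... 959 characters left out ...]
:250 352:202 356:92
shut 0:87 4:86 8:86 12:84 16:83 20:82 24:81 28:81 32:90 36:229 40:249 44:249 48:249 52:249 56:249 60:249 64:249 68:249 72:247 76:248 80:249 84:247 88:249 92:247 96:247 100:249 104:242 108:100 112:73 116:80 120:91 124:94 128:102 132:106 136:104 140:124 144:152 148:171 152:192 156:237 160:250 164:250 168:250 172:250 176:250 180:250 184:250 188:250 192:250 196:250 200:251 204:250 208:250 212:250 216:250 220:251 224:250 228:245 232:251 236:250 240:249 244:250 248:250 252:250 256:250 260:195 264:175 268:159 272:86 276:184 280:251 284:251 288:251 292:251 296:251 300:251 304:251 308:251 312:250 316:250 320:251 324:249 328:250 332:250 336:250 340:251 344:248 348:151 352:91 356:87
```

```bash
cat > ends.py <<'E'
from h import *
import sys
for f in sys.argv[1:]:
    z=np.load(f); m=dict(camera_matrix=z['K'],dist=z['D'],attitude=z['R'],position=z['t']); d=z['d']
    v,u=np.mgrid[0:384,0:512]; u=u.ravel();v=v.ravel(); A=cloud(m,d,u,v)
    c=np.array((.5523,.0587)); e=np.array((np.cos(np.radians(-38.)),np.sin(np.radians(-38.)))); n=np.array((-e[1],e[0]))
    X=A[:,:2]-c; s=X@e; t=X@n
    for zl in ((.112,.121),):
      k=(d[v,u]>0)&(A[:,2]>zl[0])&(A[:,2]<zl[1])&(abs(s)<.024)&(abs(t)<.0125)
      R=[]
      for b in np.arange(-.023,.023,.003):
        q=t[k&(s>b)&(s<b+.003)]*1000
        if len(q)>8: R.append((round((b+.0015)*1000,1),len(q),round(float(q.min()),1),round(float(q.max()),1),round(float((q.min()+q.max())/2),2)))
      print(f); print(R)
      w=[(r[0],r[4]) for r in R if r[3]-r[2]<17 and abs(r[0])>9]; w=np.array(w); print(len(w), -38+np.degrees(np.arctan(np.polyfit(w[:,0],w[:,1],1)[0])) if len(w)>2 else '')
E
python3 ends.py wrist6.npz wrist7.npz wrist9.npz wrist10.npz wrist5.npz
```

```text
wrist6.npz
[(np.float64(-21.5), 223, -6.4, 6.1, -0.16), (np.float64(-18.5), 245, -7.0, 6.7, -0.15), (np.float64(-15.5), 209, -7.2, 6.6, -0.29), (np.float64(-12.5), 210, -7.2, 6.8, -0.2), (np.float64(-9.5), 209, -7.1, 6.7, -0.23), (np.float64(-6.5), 197, -7.0, 6.9, -0.08), (np.float64(-3.5), 195, -6.9, 6.7, -0.1), (np.float64(-0.5), 198, -7.0, 7.0, -0.01), (np.float64(2.5), 173, -7.1, 6.7, -0.2), (np.float64(5.5), 190, -6.7, 7.0, 0.15), (np.float64(8.5), 174, -7.0, 6.8, -0.08), (np.float64(11.5), 187, -6.8, 7.1, 0.16), (np.float64(14.5), 173, -6.8, 7.2, 0.19), (np.float64(17.5), 172, -6.5, 7.2, 0.31), (np.float64(20.5), 72, -6.7, 6.4, -0.17)]
9 -37.48288290335704
wrist7.npz
[(np.float64(-21.5), 24, -6.5, 5.4, -0.53), (np.float64(-18.5), 38, -6.7, 6.4, -0.16), (np.float64(-15.5), 36, -7.0, 6.1, -0.44), (np.float64(-12.5), 35, -7.1, 6.8, -0.14), (np.float64(-9.5), 36, -6.3, 6.7, 0.2), (np.float64(-6.5), 35, -6.7, 6.6, -0.05), (np.float64(-3.5), 35, -6.9, 6.3, -0.29), (np.float64(-0.5), 33, -7.0, 6.1, -0.45), (np.float64(2.5), 37, -6.3, 7.0, 0.34), (np.float64(5.5), 34, -6.5, 6.7, 0.1), 
[... 1533 characters left out ...]
.33)]
7 -38.991603607444645
wrist5.npz
[(np.float64(-21.5), 221, -5.9, 6.6, 0.37), (np.float64(-18.5), 240, -6.5, 7.4, 0.45), (np.float64(-15.5), 215, -6.6, 7.3, 0.36), (np.float64(-12.5), 218, -12.0, 7.2, -2.4), (np.float64(-9.5), 526, -12.5, 12.5, -0.01), (np.float64(-6.5), 193, -6.1, 7.1, 0.51), (np.float64(-3.5), 204, -6.3, 7.0, 0.38), (np.float64(-0.5), 186, -6.4, 6.9, 0.28), (np.float64(2.5), 188, -6.5, 6.8, 0.19), (np.float64(5.5), 193, -6.6, 6.7, 0.06), (np.float64(8.5), 182, -6.7, 6.6, -0.06), (np.float64(11.5), 174, -6.8, 6.5, -0.13), (np.float64(14.5), 175, -6.8, 6.2, -0.31), (np.float64(17.5), 160, -6.9, 6.6, -0.17), (np.float64(20.5), 93, -7.1, 6.6, -0.24)]
7 -38.984484611308766
```

>>> send_rows(deltas=[0,0,0,0,0.03,0,0,0,0,0.06,0,0,0,0,0.08,0,0,0,0,0.08])

```text
clock: 11.2
tcp_pos: [0.5535, 0.0576, 0.0908]
tcp_rot: [[0.699, 0.001, -0.716], [0.716, -0.003, 0.699], [-0.001, -1.0, -0.003]]
contact_force: [-1.9, -1.9, 6.3]
opening: 0.145
```

```bash
python3 snap.py 11; python3 ends.py wrist11.npz
```

```text
11.2 [0.5535 0.0576 0.0908] 45.68826141836832 [-1.9 -1.9  6.3] [-0.4   0.43  2.7 ] 0.14534926651498276
wrist11.npz
[(np.float64(-21.5), 215, -5.6, 7.4, 0.91), (np.float64(-18.5), 248, -6.0, 7.8, 0.88), (np.float64(-15.5), 200, -6.3, 7.7, 0.75), (np.float64(-12.5), 314, -11.3, 7.7, -1.8), (np.float64(-9.5), 376, -11.4, 12.5, 0.56), (np.float64(-6.5), 186, -12.5, 7.5, -2.49), (np.float64(-3.5), 181, -5.6, 7.2, 0.79), (np.float64(-0.5), 187, -6.0, 6.9, 0.43), (np.float64(2.5), 175, -6.2, 6.5, 0.15), (np.float64(5.5), 181, -6.5, 6.2, -0.19), (np.float64(8.5), 171, -6.9, 5.9, -0.53), (np.float64(11.5), 163, -7.1, 5.6, -0.75), (np.float64(14.5), 149, -7.2, 5.0, -1.11), (np.float64(17.5), 148, -7.4, 5.1, -1.16), (np.float64(20.5), 76, -7.0, 4.9, -1.06)]
7 -41.05742242513544
```

>>> send_rows(deltas=[0,0,0,0,-0.02,0,0,0,0,-0.04,0,0,0,0,-0.06,0,0,0,0,-0.08,0,0,0,0,-0.1,0,0,0,0,-0.1])

```text
clock: 11.8
tcp_pos: [0.5535, 0.0577, 0.0907]
tcp_rot: [[0.63, 0.0, -0.777], [0.777, -0.001, 0.63], [-0.0, -1.0, -0.001]]
contact_force: [-2.1, 0.2, 6.2]
opening: 0.143
```

```bash
python3 snap.py 12; python3 ends.py wrist12.npz
```

```text
11.8 [0.5535 0.0577 0.0907] 50.96014146798902 [-2.1  0.2  6.2] [-0.06  0.44  0.64] 0.14299667270667635
wrist12.npz
[(np.float64(-21.5), 200, -5.8, 6.7, 0.44), (np.float64(-18.5), 249, -6.3, 7.2, 0.44), (np.float64(-15.5), 211, -6.4, 7.2, 0.4), (np.float64(-12.5), 206, -11.2, 7.1, -2.01), (np.float64(-9.5), 523, -12.3, 12.4, 0.05), (np.float64(-6.5), 179, -5.7, 6.7, 0.47), (np.float64(-3.5), 195, -5.9, 6.6, 0.39), (np.float64(-0.5), 169, -5.9, 6.6, 0.35), (np.float64(2.5), 178, -6.0, 6.5, 0.29), (np.float64(5.5), 178, -6.0, 6.5, 0.24), (np.float64(8.5), 173, -6.1, 6.5, 0.18), (np.float64(11.5), 162, -6.1, 6.4, 0.12), (np.float64(14.5), 164, -6.0, 6.2, 0.09), (np.float64(17.5), 146, -6.6, 6.6, 0.0), (np.float64(20.5), 91, -6.1, 6.6, 0.23)]
7 -38.50360152325187
```

>>> send_rows(deltas=[0,0,0,0,-0.015,0,0,0,0,-0.015,0.1,0,0,0,-0.015,0.2,0,0,0,-0.015,0.35,0,0,0,-0.015,0.5,0,0,0,-0.015,0.5,0,0,0,-0.015,0.5,0,0,0,-0.015], squeeze=20)

```text
clock: 12.57
tcp_pos: [0.5536, 0.0577, 0.0902]
tcp_rot: [[0.62, 0.0, -0.785], [0.785, 0.0, 0.62], [0.0, -1.0, -0.0]]
contact_force: [-0.5, -0.3, -0.2]
opening: 0.498
```

```bash
python3 snap.py 13; python3 ends.py wrist13.npz
```

```text
12.5667 [0.5536 0.0577 0.0902] 51.71509360872045 [-0.5 -0.3 -0.2] [-0.06  0.    0.03] 0.49845162554337824
wrist13.npz
[(np.float64(-21.5), 220, -6.4, 6.1, -0.16), (np.float64(-18.5), 238, -7.0, 6.5, -0.22), (np.float64(-15.5), 212, -6.9, 6.5, -0.2), (np.float64(-12.5), 206, -7.1, 6.6, -0.25), (np.float64(-9.5), 204, -7.1, 6.6, -0.26), (np.float64(-6.5), 195, -6.7, 6.6, -0.04), (np.float64(-3.5), 192, -6.8, 6.6, -0.1), (np.float64(-0.5), 188, -6.9, 6.7, -0.08), (np.float64(2.5), 187, -6.9, 6.7, -0.12), (np.float64(5.5), 181, -7.0, 6.7, -0.12), (np.float64(8.5), 173, -6.6, 6.8, 0.08), (np.float64(11.5), 174, -6.7, 6.8, 0.07), (np.float64(14.5), 163, -6.8, 6.9, 0.05), (np.float64(17.5), 173, -6.7, 6.9, 0.06), (np.float64(20.5), 88, -5.8, 6.9, 0.54)]
9 -37.28261597732577
```

>>> send_rows(deltas=[0.5,0,-15,0,0,0.5,0,-50,0,0,0.5,0,-90,0,0,0.5,0,-130,0,0,0.5,0,-165,0,0,0.5,0,-180,0,0,0.5,0,-180,0,0,0.5,0,-180,0,0])

```text
clock: 13.33
tcp_pos: [0.5537, 0.0576, 0.2709]
tcp_rot: [[0.62, 0.002, -0.785], [0.785, -0.0, 0.62], [0.001, -1.0, -0.001]]
contact_force: [-0.5, 0.4, -1.3]
opening: 0.503
```

```bash
python3 snap.py 14; python3 bar.py wrist14.npz
```

```text
13.3333 [0.5537 0.0576 0.2709] 51.71422827797015 [-0.5  0.4 -1.3] [ 0.04  0.01 -0.  ] 0.5032374912999062
open (0.113, 0.12) 618 pca 143.05316684800053 rect ((552.1738891601562, 58.739933013916016), (13.725183486938477, 43.11753845214844), 52.22526168823242) mean [551.7402   59.31738]
open gap 0 70 [-10.51269513  30.05978193]
open gap 1 24 [-11.88774235  41.10166754]
open gap 2 79 [ 2.38309864 41.4537365 ]
shut (0.113, 0.12) 816 pca 135.51173147662843 rect ((547.6032104492188, 211.77793884277344), (13.9835844039917, 43.56315231323242), 45.47863006591797) mean [546.9412 212.007 ]
shut gap 0 82 [ 1.0008239  35.96987753]
shut gap 1 106 [-16.45778768  21.45219967]
shut gap 2 6 [35.89293031 36.51298445]
```

View pics/s14.png

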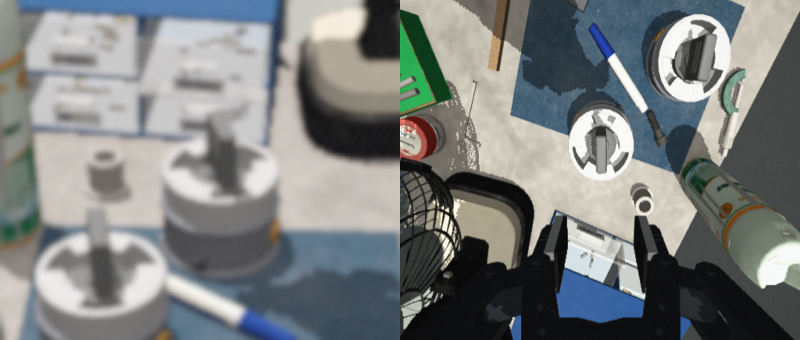

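```bash
python3 -c "
from workcell import workorder;print(workorder.job_done())"
```

```text
the job is handed in; nothing more can be done
None
```

The loose cap is down inside its neck and turned forward against the end stop. I then let go and handed the job in at about 13.4 s. I can't tell whether it counts as fully home, because one angle check came out 2–3° short.

**What I did:** I gripped the cap by its bar and turned it back about 56° until the ears stood over the gaps. I lowered it about 17 mm with no contact force, then turned it forward until it met a firm stop. The first release left it at about -37°, so I gripped again, pressed it forward to 2.7 N m, eased off and released. The shut reservoir was never touched.

**Last checks:**
- **Height:** the bar top dropped from about 133 mm to 116 mm, as it should. That is still about 1 mm above the shut cap's bar in the same wrist camera picture.
- **Stop:** both releases left the cap at -37 to -37.5°. The torque rose steadily from that angle with almost no sideways force, so I took it as the stop.
- **Disagreement:** taking the gap centre as about 17° from the rim edges, the cap ended about 54–55° past it, not the stated 57°. The shut cap measures about 56° the same way. Under load the cap went to about -41° and sprang back. My angle measurements are good to roughly 1–2°.
- **Forces:** the outside force on the tool stayed under 10 N in every reading I took.

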